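# Screw the lid of the wax canister snug

### The arm

A 7-joint arm with a two-finger parallel gripper is mounted at the origin on the work surface. World frame = base frame: x ahead of the robot, y to its left, z up, the work surface at z = 0. Lengths are in mm, angles in rad, forces in N, time in s.
With the tool pointing down it reaches from about 425 to 950 mm from the base axis. Payload 16.7 kg.
Tool frame: the origin (TCP) lies at the very end of the fingers, on their centre line; the grasp point (between the pads) lies 19 mm behind it; z points along the fingers, y is the line along which they close (so a half turn about z gives the same grasp; the last joint's range is limited). The gripper opens to 94 mm and grips with 3 to 60 N. Pads are 16 mm wide; open, the fingers measure 119 mm over their backs; the gripper's body (75 mm by 177 mm) begins 78 mm behind the grasp point.
Start: joints at [-1.472, 0.426, 0.074, 1.606, -0.034, 1.111, -0.067], TCP at [165.565, 654.341, 205.467] pointing down, gripper open.
Joint ranges: [-2.85, 2.85], [-0.5, 2.14], [-1.23, 1.37], [0.21, 2.46], [-1.02, 4.16], [0.16, 2.05], [-2.73, 2.73]. Speed limits (rad/s): [1.89, 1.89, 2.39, 2.39, 3.01, 3.01, 3.01].

### API

Orientations are given as a unit quaternion [x, y, z, w].
In Python, from plant import * gives the robot as it stands.
- The arm moves only by the tool apply_moves, never from a script. Its arguments are lists of equal length, an entry for each row: "delta_pos": the shift along the world's x, y, z in cm, a list of three; "rotation": the turn, a rotation vector about the world's x, y, z in rad, a list of three; "grip": the closure in counts, from 0 (fully open) to 255 (shut). In form: {"delta_pos": [[tx, ty, tz], ...], "rotation": [[rx, ry, rz], ...], "grip": [grip, ...]}. A call has exactly 8 rows; each row is the pose to reach, as a shift and turn from the pose commanded when the call began; what a row does not reach only later rows make up. A row lasts 1/10 s, in which the tool goes at most 50 mm and 8.59 degrees, less where a joint would pass 70% of its speed; a pose out of reach is approached as far as the arm can. A call with a gripper value outside its range is refused whole. The fingers move at their own pace and stop on an object; the grip force is fixed at half the most. Time passes only in rows, so rows that repeat a pose let the fingers close, or fill a call up. It gives the time, the measured TCP pose, the force, the opening and the grip force at its end, in the units of the state.
- state(): the state, without advancing time (a new reading comes with each control period).
- grab_frame(name): name is "scene" or "top" or "wrist"; returns a dict with "frame" (400x640x3 uint8, red, green, blue), "K" (3x3 intrinsics, pixels), "k1" (the pictures are not rectified: a ray, as slopes to the right and down, at radius r is drawn at 1 + k1 r^2 times it, then the intrinsics apply), "R" (3x3) and "t" (3): a world point X has camera coordinates R X + t. Camera axes: x right, y down, z forward; pixel columns grow to the right and rows downward; lengths in mm; the calibration is good to about 2 mm. A picture is of the moment at which its call begins. There is no depth.
- close_job(): hands the job in; it is judged then, once.
Trained networks look in a picture, given as the dict that the camera call returned (one of the last four; its "shot" number tells which), for a name from the list of things; names that differ only in an ending like _2 or _b are one class to them, and where a whole thing is asked for, a point or a joint stands for the part that bears it (a point fixed in the world has none). Each returns a list of dicts, best first, with "score" (0 to 1); they miss things now and then, are a little off and sometimes report something else, mostly with a low value. They report only what shows in the picture. A call takes as long as a camera call. They do not tell look-alikes from the thing itself.
- boxes_of(query, picture): "at" ([row, column] as shares, 0 to 1, of the picture: columns of its width, rows of its height, amid what is visible of it).
- place_of(query, picture): "at" ([row, column] as shares, 0 to 1, of the picture: columns of its width, rows of its height: a listed point, or the origin of a listed thing).
The state is a dict: "time": time; "q": joint angles; "joint_vel": joint speeds; "tau": joint torques, N m; "position": TCP position; "orientation": TCP orientation; "force": force on the tool from outside, world axes, zero at the start; "ft_torque": the same for the moment, N m; "width": opening from 0.0 (shut) to 1.0 (fully open); "grasp_force": force on a finger pad.
Only numpy, scipy, OpenCV 4.12 (cv2) and the standard library are available. Lean on these libraries where they do the work, as an engineer would, in place of code of your own. Each camera call takes 0.05 s, during which the arm holds its last target. There are 200 camera calls.

### The job

Put the lid on the wax canister in the wooden block and screw it down clockwise until it is snug on the rubber seal, then let go. Stop when you feel it go firm: it must be properly tight, at roughly 0.45 N m, but do not overtighten or press hard on the seal, which is crushed at not much over 0.6 N m. Leave the other things on the bench alone.

Things in the scene. Friction and masses are not known exactly. Their poses are not given: they have to be found in the camera images.
- lid_center (a point): Loose lid, 150 to 260 g, on the bench with its open side down: a dark steel disc in a twelve-sided black rubber sleeve, 65 mm across opposite flats and 22 mm tall, a flat facing its x axis and every 30 degrees round from it. The sleeve is springy in twist: 8 N m per rad. Inside 58 mm wide, 18 mm deep. This point is on its axis, 11 mm above its lower edge; z is up.
- lid_lug (a point): Inner end of one of the lid's three lugs: 4 mm round pins that stick inwards to 22 mm from the axis, at the lid's x axis (this one) and 120 and 240 degrees from it, their tops 4 mm above the lid's lower edge. A small raised bar on the lid's top lies over each lug. Axes as the lid's.
- jar_mouth (a point): Aluminium canister, 72 mm across, fixed in a plywood block 110 mm square and 36 mm high. This point is the centre of its mouth, on the axis at the top of the seal, 112 mm above the bench; z is up. The neck below is 40 mm wide. A lid that is on rests on the seal with its centre 7 mm below this point; turning it clockwise seen from above tightens it.
- jar_gap (a point): Middle of one of three gaps between sloping ramps round the neck (ramps reach 27 mm from the axis, their tops 5 to 17 mm below the mouth's point). Gaps lie at the canister's x axis (this one) and 120 and 240 degrees from it. The lid drops over the neck only with its lugs within about 0.2 rad of the gaps. Axes as the canister's.
- jar_ramp (a point): Point on the neck where a ramp begins, 0.31 rad clockwise from the gap's middle. The lugs pass freely under the ramps, meet them 0.4 to 1.25 rad clockwise of the gap's middle (differs from canister to canister, cannot be seen), and then pull the lid down on to the seal, snug about 0.2 rad later and crushing it 0.2 rad after that. Stops end the ramps 1.6 rad from the gap's middle.
- seal: Springy black rubber ring, 41 mm across, on the canister's mouth; gives about 1 mm for 20 N. It seals with 8 to 24 N between lid and seal and is crushed above 24 N. Turning the lid takes almost nothing until the lugs meet the ramps, then about 0.034 N m for each newton on the seal, a quarter more or less. Origin: under the block's middle, on the bench.
- mallet: Hammer lying on the bench, to be left alone.
- offcut: Wooden offcut, 50 by 130 by 35 mm, to be left alone.
- dowel_center (a point): Wooden dowel, 22 mm thick and 160 mm long, lying on the bench, to be left alone. The point is its middle.
- cup: White ceramic cup, 72 mm wide and 85 mm high, to be left alone. Origin: centre of its underside.
Mind the look-alikes: they are no part of the job. Of the things that look like the part that bears lid_center, take the one that is nearest to the robot's base at the start.

How it is judged:
By the outcome, as a careful person would: the job done as asked, in the order asked, and still so for the second after the job is handed in, with the robot touching nothing.
It also fails if it takes over 48 s, if anything falls off the work surface, if the arm or the gripper's body presses on something with over 40 N, if the wrist force passes 120 N, or if a joint passes its speed limit or range.

## Working session

There is one attempt and no reset: what is moved stays moved. The work goes in short steps, Python scripts to look and compute and a tool call to move; the robot and the scene stay as the last step left them, time stands still between calls to the robot, and variables do not carry over. Pictures are saved under pics/ and viewed, at most 10 in all, crops included, and the job is handed in when it is done.

Besides the shell and the picture viewer there is one more tool, called after "Call:" in YAML: its name, and indented under it one key for each argument. apply_moves: Moves the arm, as the interface text tells. Its arguments: {"type":"object","properties":{"delta_pos":{"type":"array"},"rotation":{"type":"array"},"grip":{"type":"array"}},"required":["delta_pos","rotation","grip"]}

```bash
mkdir -p pics; cat > h.py <<'E'
from plant import *
import numpy as np, cv2
from scipy.spatial.transform import Rotation as Ro
def ray(p,at):
    K=np.array(p["K"]);R=np.array(p["R"]);t=np.array(p["t"])
    u=at[1]*640;v=at[0]*400
    d=np.array([(u-K[0,2])/K[0,0],(v-K[1,2])/K[1,1]]);s=d.copy()
    for _ in range(30): s=d/(1+p["k1"]*(s@s))
    return -R.T@t, R.T@np.array([s[0],s[1],1])
def onz(p,at,z):
    c,d=ray(p,at); return c+d*(z-c[2])/d[2]
def pix(p,X):
    c=np.array(p["R"])@np.array(X)+np.array(p["t"]);s=c[:2]/c[2];s=s*(1+p["k1"]*(s@s))
    K=np.array(p["K"]);return K[0,0]*s[0]+K[0,2],K[1,1]*s[1]+K[1,2]
def save(p,n): cv2.imwrite("pics/"+n+".png",cv2.cvtColor(p["frame"],cv2.COLOR_RGB2BGR))
Z=dict(lid_center=11,lid_lug=2,jar_mouth=112,jar_gap=101,jar_ramp=101,mallet=15,offcut=17,dowel_center=11,cup=0,seal=0)
E
python3 - <<'E'
from h import *
s=state();print(s)
for n in("scene","top"):
    p=grab_frame(n);save(p,n+"0")
    print(n,"cam",(-np.array(p["R"]).T@p["t"]).round())
    for q in Z:
        for r in place_of(q,p):
            if r["score"]>.2: print(q,round(r["score"],2),(np.array(r["at"])*[400,640]).round(),onz(p,r["at"],Z[q]).round(1))
E
```

```text
{'time': 0.0, 'q': array([-1.472494  ,  0.42669808,  0.0738305 ,  1.60660425, -0.03408788,
        1.11076396, -0.06710738]), 'joint_vel': array([-1.09204898e-03,  7.89457404e-05, -1.03639869e-03, -7.26980445e-04,
        1.29338675e-04,  8.32452041e-04,  7.54887652e-04]), 'tau': array([ 1.62253837e-03, -9.35797763e+01,  3.66818771e+00, -4.54175556e+01,
       -4.87521663e-02,  2.00120837e-02,  1.37232423e-04]), 'position': array([165.47626242, 653.96510901, 204.79883938]), 'orientation': array([ 1.23591817e-01,  9.92332955e-01, -6.06767494e-04, -3.02180660e-05]), 'force': array([-0.14884703,  0.08461516,  0.1483373 ]), 'ft_torque': array([ 0.0396143 ,  0.0137031 , -0.04698464]), 'grasp_force': 0.0, 'width': 1.0022712335254722}
scene cam [1554.  -20. 1115.]
lid_center 0.87 [210. 222.] [ 594.4 -281.    11. ]
lid_center 0.83 [202. 271.] [ 564.4 -131.    11. ]
lid_center 0.78 [245. 215.] [ 728.  -287.9   11. ]
lid_center 0.78 [264. 368.] [810.4 149.4  11. ]
lid_lug 0.86 [201. 270.] [ 551.7 -133.1    2. ]
lid_lug 0.83 [219. 218.] [ 621.1 -291.6    2. ]
lid_lug 0.75 [254. 373.] [771.9 169
[... 501 characters left out ...]
. ]
lid_center 0.94 [221. 355.] [ 573.8 -128.4   11. ]
lid_center 0.83 [149. 268.] [787.8 138.2  11. ]
lid_center 0.69 [171. 408.] [ 729.1 -287.7   11. ]
lid_lug 0.94 [162. 403.] [ 759.  -273.3    2. ]
lid_lug 0.91 [202. 405.] [ 633.9 -280.5    2. ]
lid_lug 0.6 [228. 358.] [ 554.3 -137.2    2. ]
lid_lug 0.59 [152. 255.] [776.9 176.8   2. ]
jar_gap 0.82 [224. 256.] [559.7 159.4 101. ]
jar_ramp 0.55 [225. 252.] [555.6 168.7 101. ]
mallet 0.73 [228. 191.] [543.8 363.2  15. ]
offcut 0.63 [156. 316.] [766.5  -6.8  17. ]
dowel_center 0.69 [173. 371.] [ 719.3 -173.2   11. ]
cup 0.76 [219. 442.] [ 585.5 -395.3    0. ]
cup 0.59 [224. 251.] [559.3 183.3   0. ]
seal 0.54 [220. 263.] [573.3 149.9   0. ]
```

```bash
python3 - <<'E'
import cv2
a=cv2.imread("pics/top0.png")[110:260,160:480];b=cv2.imread("pics/scene0.png")[140:300,160:460]
cv2.imwrite("pics/m0.png",cv2.vconcat([cv2.resize(a,(640,300),interpolation=2),cv2.resize(b,(560,299),interpolation=2)] if 0 else [cv2.resize(a,(600,281),interpolation=2),cv2.resize(b,(600,319),interpolation=2)]))
E
```

```text
(no output)
```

View pics/m0.png

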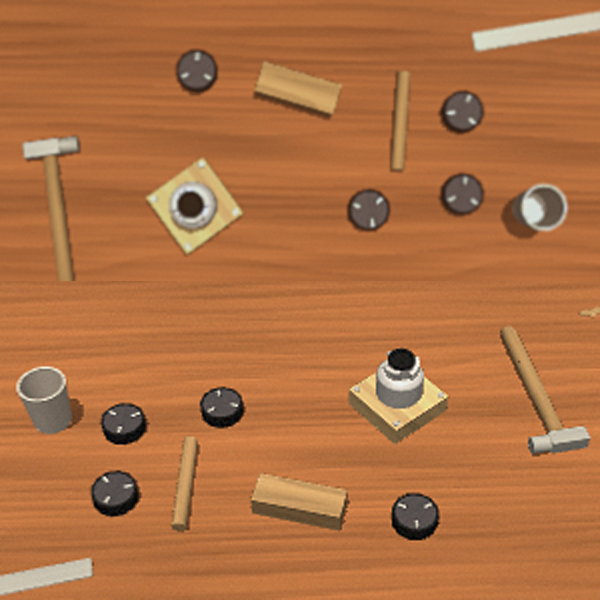

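Call:
apply_moves:
  delta_pos:
    - [3, -4, 2]
    - [6, -8, 4]
    - [9, -12, 6]
    - [12, -16, 8]
    - [15, -20, 10]
    - [18, -24, 12]
    - [21, -28, 13]
    - [24, -31, 14]
  rotation:
    - [0, 0, 0]
    - [0, 0, 0]
    - [0, 0, 0]
    - [0, 0, 0]
    - [0, 0, 0]
    - [0, 0, 0]
    - [0, 0, 0]
    - [0, 0, 0]
  grip: [0, 0, 0, 0, 0, 0, 0, 0]

```text
time: 1.9
position: [395.0, 355.0, 342.5]
orientation: [0.123, 0.992, 0.001, 0.0]
force: [0.7, 1.4, -1.0]
width: 1.0
grasp_force: 0.0
```

Call:
apply_moves:
  delta_pos:
    - [3, -4, 0]
    - [6, -8, 0]
    - [9, -12, 0]
    - [12, -16, 0]
    - [14, -18, 0]
    - [15, -19, 0]
    - [15, -19, 0]
    - [15, -19, 0]
  rotation:
    - [0, 0, 0]
    - [0, 0, 0]
    - [0, 0, 0]
    - [0, 0, 0]
    - [0, 0, 0]
    - [0, 0, 0]
    - [0, 0, 0]
    - [0, 0, 0]
  grip: [0, 0, 0, 0, 0, 0, 0, 0]

```text
time: 2.7
position: [544.0, 167.2, 341.3]
orientation: [0.124, 0.992, -0.0, -0.0]
force: [0.0, 0.5, 0.4]
width: 1.004
grasp_force: 0.0
```

```bash
cat >> h.py <<'E'
def look(tag,qs):
    p=grab_frame("wrist");save(p,tag);s=state()
    print("t",round(s["time"],2),"tcp",s["position"].round(1),"yawx",Ro.from_quat(s["orientation"]).as_matrix()[:,0].round(3),"cam",(-np.array(p["R"]).T@p["t"]).round())
    for q in qs:
        for r in place_of(q,p):
            if r["score"]>.2: print(q,round(r["score"],2),(np.array(r["at"])*[400,640]).round(),onz(p,r["at"],Z[q]).round(1))
    return p
E
python3 - <<'E'
from h import *
look("w1",["jar_mouth","jar_gap","jar_ramp","seal"])
E
```

```text
t 2.75 tcp [543.7 167.7 341.3] yawx [-0.97   0.244  0.   ] cam [478. 183. 520.]
jar_mouth 0.78 [198. 305.] [568.2 141.4 112. ]
jar_gap 0.88 [183. 316.] [552.9 160.9 101. ]
jar_gap 0.3 [213. 159.] [539.8 -74.1 101. ]
jar_gap 0.25 [199. 304.] [571.6 138.5 101. ]
jar_ramp 0.83 [189. 320.] [562.9 163.7 101. ]
seal 0.83 [185. 309.] [570.4 141.9   0. ]
```

```bash
python3 - <<'E'
import cv2
a=cv2.imread("pics/w1.png")[120:270,220:420]
cv2.imwrite("pics/m1.png",cv2.resize(a,(800,600),interpolation=2))
E
```

```text
(no output)
```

View pics/m1.png

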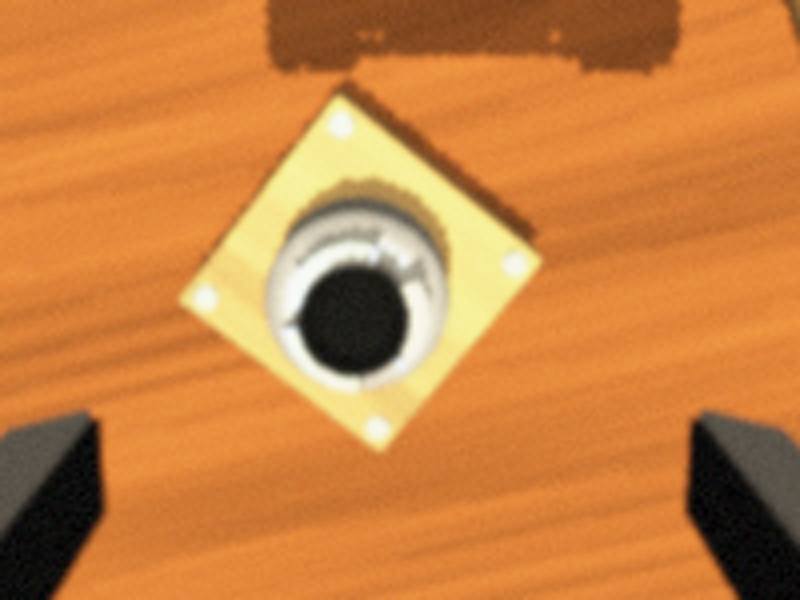

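Call:
apply_moves:
  delta_pos:
    - [3, -1, -4]
    - [6, -2, -8]
    - [8, -3, -11]
    - [9, -4, -14]
    - [9, -4, -15]
    - [9, -4, -15]
    - [9, -4, -15]
    - [9, -4, -15]
  rotation:
    - [0, 0, 0]
    - [0, 0, 0]
    - [0, 0, 0]
    - [0, 0, 0]
    - [0, 0, 0]
    - [0, 0, 0]
    - [0, 0, 0]
    - [0, 0, 0]
  grip: [0, 0, 0, 0, 0, 0, 0, 0]

```text
time: 3.75
position: [634.6, 127.9, 193.2]
orientation: [0.123, 0.992, 0.001, 0.001]
force: [-0.2, -0.8, 0.5]
width: 1.002
grasp_force: 0.0
```

```bash
python3 - <<'E'
from h import *
p=look("w2",["jar_mouth","jar_gap","jar_ramp"])
u,v=pix(p,(568.5,142,112));u=int(u);v=int(v);print(u,v)
y0=max(0,v-75);x0=max(0,u-100);print(x0,y0)
a=cv2.imread("pics/w2.png")[y0:y0+150,x0:x0+200]
cv2.imwrite("pics/m2.png",cv2.resize(a,(800,600),interpolation=2))
E
```

```text
t 3.8 tcp [634.6 127.7 193.1] yawx [-0.97   0.244 -0.002] cam [568. 144. 372.]
jar_mouth 0.92 [130. 318.] [570.8 143.1 112. ]
jar_gap 0.61 [107. 334.] [555.7 161.1 101. ]
jar_ramp 0.83 [116. 340.] [564.5 165.  101. ]
jar_ramp 0.3 [ 58. 501.] [551.8 306.1 101. ]
316 127
216 52
```

View pics/m2.png

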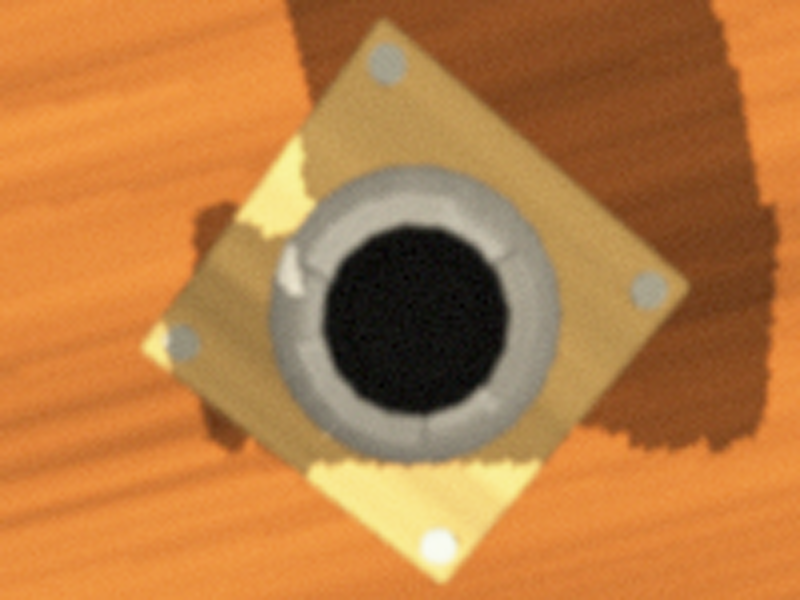

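Call:
apply_moves:
  delta_pos:
    - [0, -5, 0]
    - [0, -10, 0]
    - [0, -15, -2]
    - [0, -20, -4]
    - [0, -24, -6]
    - [0, -27, -6]
    - [0, -27, -6]
    - [0, -27, -6]
  rotation:
    - [0, 0, 0]
    - [0, 0, 0]
    - [0, 0, 0]
    - [0, 0, 0]
    - [0, 0, 0]
    - [0, 0, 0]
    - [0, 0, 0]
    - [0, 0, 0]
  grip: [0, 0, 0, 0, 0, 0, 0, 0]

```text
time: 4.75
position: [634.3, -143.8, 131.6]
orientation: [0.124, 0.992, 0.0, 0.0]
force: [0.6, 0.5, -0.7]
width: 1.004
grasp_force: 0.0
```

```bash
python3 - <<'E'
from h import *
p=look("w3",["lid_center","lid_lug"])
print(state()["q"].round(3))
u,v=pix(p,(573,-129.5,22));u=int(u);v=int(v)
y0=max(0,v-75);x0=max(0,u-100);print(x0,y0)
a=cv2.imread("pics/w3.png")[y0:y0+150,x0:x0+200]
cv2.imwrite("pics/m3.png",cv2.resize(a,(800,600),interpolation=2))
E
```

```text
t 4.8 tcp [ 634.6 -142.5  131.7] yawx [-0.97   0.245 -0.   ] cam [ 568. -128.  310.]
lid_center 0.63 [196. 182.] [ 600.6 -282.1   11. ]
lid_center 0.6 [134. 314.] [ 573.4 -133.    11. ]
lid_center 0.59 [263. 614.] [787.9 147.8  11. ]
lid_lug 0.85 [214. 194.] [ 624.  -281.1    2. ]
lid_lug 0.64 [114. 307.] [ 553.4 -136.     2. ]
lid_lug 0.61 [314. 223.] [ 748.9 -289.6    2. ]
[-0.243  0.497  0.494  1.754 -0.28   0.961  1.688]
217 57
```

View pics/m3.png

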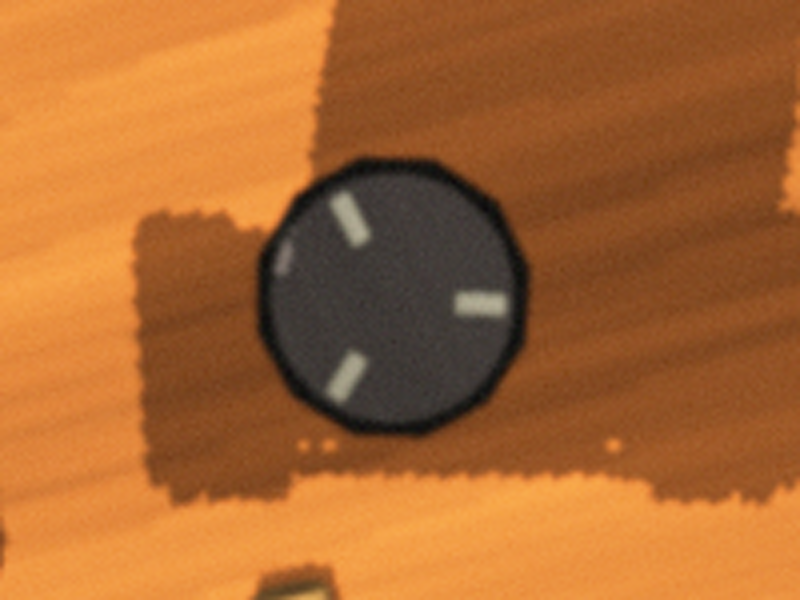

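Call:
apply_moves:
  delta_pos:
    - [-2, 0.4, -1]
    - [-4, 0.8, -3]
    - [-6.3, 1.2, -5]
    - [-6.3, 1.2, -6]
    - [-6.3, 1.2, -7]
    - [-6.3, 1.2, -8]
    - [-6.3, 1.2, -8]
    - [-6.3, 1.2, -8]
  rotation:
    - [0, 0, 0.14]
    - [0, 0, 0.28]
    - [0, 0, 0.42]
    - [0, 0, 0.56]
    - [0, 0, 0.7]
    - [0, 0, 0.84]
    - [0, 0, 0.96]
    - [0, 0, 1.02]
  grip: [0, 0, 0, 0, 0, 0, 0, 0]

```text
time: 5.7
position: [571.6, -129.8, 51.4]
orientation: [-0.38, 0.925, 0.0, 0.0]
force: [0.2, -0.4, 0.4]
width: 1.001
grasp_force: 0.0
```

Call:
apply_moves:
  delta_pos:
    - [0, 0, -2.5]
    - [0, 0, -4]
    - [0, 0, -4.7]
    - [0, 0, -4.7]
    - [0, 0, -4.7]
    - [0, 0, -4.7]
    - [0, 0, -4.7]
    - [0, 0, -4.7]
  rotation:
    - [0, 0, 0]
    - [0, 0, 0]
    - [0, 0, 0]
    - [0, 0, 0]
    - [0, 0, 0]
    - [0, 0, 0]
    - [0, 0, 0]
    - [0, 0, 0]
  grip: [0, 0, 0, 0, 255, 255, 255, 255]

```text
time: 6.5
position: [571.6, -131.3, 4.8]
orientation: [-0.377, 0.926, -0.0, 0.0]
force: [1.5, -1.5, 0.4]
width: 0.697
grasp_force: 1.6
```

```bash
python3 - <<'E'
from h import *
p=look("w4",["lid_center","lid_lug"])
s=state();print(s["q"].round(3),s["width"],s["grasp_force"],s["force"],s["ft_torque"])
E
```

```text
t 6.55 tcp [ 571.6 -131.2    4.8] yawx [-0.716 -0.698 -0.   ] cam [ 523. -179.  184.]
lid_center 0.89 [95. 85.] [ 600.1 -283.1   11. ]
lid_center 0.76 [242. 318.] [ 572.6 -131.3   11. ]
lid_lug 0.98 [120.  76.] [ 619.4 -284.1    2. ]
lid_lug 0.62 [207. 339.] [ 549.2 -135.7    2. ]
[-0.035  0.542  0.193  1.962 -0.165  0.651  2.605] 0.6953963942157497 29.975871741771698 [-1.34660847  0.39051305  5.47576797] [ 0.12493745  0.29450659 -0.01753417]
```

Call:
apply_moves:
  delta_pos:
    - [0, 0, 4]
    - [0, 2, 8]
    - [0, 5, 12]
    - [1, 9, 15]
    - [3, 13, 18]
    - [5, 17, 19]
    - [6, 21, 19.5]
    - [6.3, 25, 19.5]
  rotation:
    - [0, 0, 0]
    - [0, 0, -0.14]
    - [0, 0, -0.28]
    - [0, 0, -0.42]
    - [0, 0, -0.56]
    - [0, 0, -0.7]
    - [0, 0, -0.84]
    - [0, 0, -0.98]
  grip: [255, 255, 255, 255, 255, 255, 255, 255]

```text
time: 7.45
position: [635.3, 120.8, 200.2]
orientation: [0.106, 0.994, 0.0, 0.001]
force: [-0.2, -0.4, -2.0]
width: 0.69
grasp_force: 30.0
```

Call:
apply_moves:
  delta_pos:
    - [0, 0, 0]
    - [0, 0, 0]
    - [0, 0, 0]
    - [0, 0, 0]
    - [0, 0, 0]
    - [0, 0, 0]
    - [0, 0, 0]
    - [0, 0, 0]
  rotation:
    - [0, 0, -0.1]
    - [0, 0, -0.168]
    - [0, 0, -0.168]
    - [0, 0, -0.168]
    - [0, 0, -0.168]
    - [0, 0, -0.168]
    - [0, 0, -0.168]
    - [0, 0, -0.168]
  grip: [255, 255, 255, 255, 255, 255, 255, 255]

```text
time: 8.25
position: [634.3, 118.6, 199.4]
orientation: [0.187, 0.982, 0.0, -0.0]
force: [-0.3, -0.6, -0.6]
width: 0.684
grasp_force: 30.0
```

```bash
python3 - <<'E'
from h import *
p=look("w5",["jar_mouth","jar_gap","jar_ramp","lid_lug","lid_center"])
s=state();print(s["q"].round(3),s["width"],s["grasp_force"],s["force"],s["ft_torque"])
u,v=map(int,pix(p,(571,143,112)));print(u,v)
g=cv2.cvtColor(p["frame"],cv2.COLOR_RGB2GRAY)
m=(g<45).astype(np.uint8);n,l,st,ce=cv2.connectedComponentsWithStats(m)
i=l[v,u];print(i,st[i],ce[i],onz(p,(ce[i][1]+.5)/400*np.array([1,0])+np.array([0,(ce[i][0]+.5)/640]),112))
a=p["frame"][max(0,v-110):v+190,max(0,u-200):u+200,::-1];print(max(0,u-200),max(0,v-110))
cv2.imwrite("pics/m5.png",cv2.resize(a,None,fx=2,fy=2,interpolation=2))
E
```

```text
t 8.3 tcp [634.4 118.6 199.4] yawx [-0.93   0.367 -0.   ] cam [571. 143. 378.]
jar_mouth 0.85 [128. 315.] [570.4 140.4 112. ]
jar_gap 0.61 [106. 331.] [558.1 160.2 101. ]
jar_gap 0.33 [207. 338.] [648.1 133.  101. ]
jar_gap 0.25 [127. 319.] [571.  143.1 101. ]
jar_ramp 0.93 [111. 337.] [563.6 163.9 101. ]
lid_lug 0.95 [205. 337.] [672.2 128.7   2. ]
lid_lug 0.88 [269. 391.] [786.7 166.1   2. ]
lid_center 0.9 [278. 381.] [788.5 149.8  11. ]
lid_center 0.66 [242. 320.] [709.3  90.5  11. ]
[-0.619  0.408  0.445  1.702 -0.195  1.076  1.082] 0.6863098284415259 29.974082708358765 [-1.021996    0.0055041  -1.55474508] [ 0.01298459 -0.02286682  0.06675491]
318 127
17 [ 299  107   43   44 1513] [320.0720423  128.58559154] [573.14441031 144.20146107 112.        ]
118 17
```

View pics/m5.png

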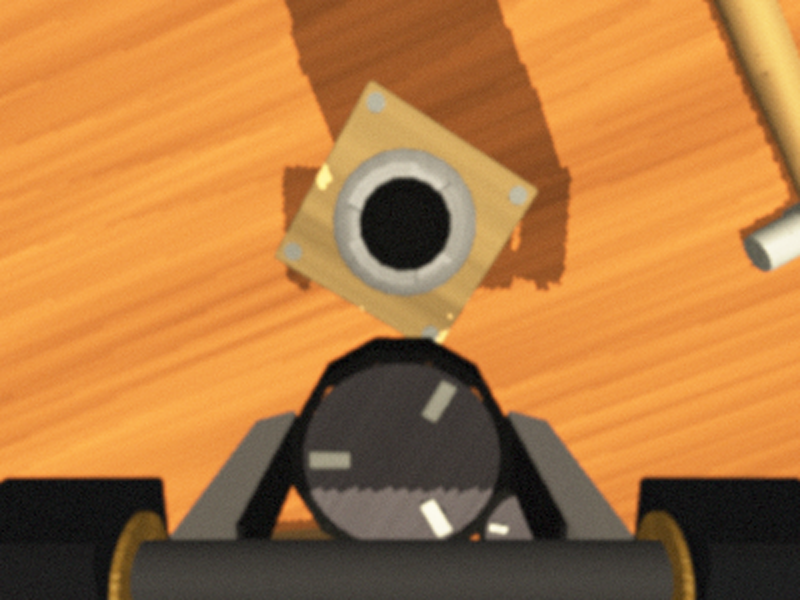

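Call:
apply_moves:
  delta_pos:
    - [-2, 0.8, 0]
    - [-4, 1.6, -1]
    - [-6.2, 2.5, -2]
    - [-6.2, 2.5, -4]
    - [-6.2, 2.5, -6]
    - [-6.2, 2.5, -7.5]
    - [-6.2, 2.5, -7.5]
    - [-6.2, 2.5, -7.5]
  rotation:
    - [0, 0, 0]
    - [0, 0, 0]
    - [0, 0, 0]
    - [0, 0, 0]
    - [0, 0, 0]
    - [0, 0, 0]
    - [0, 0, 0]
    - [0, 0, 0]
  grip: [255, 255, 255, 255, 255, 255, 255, 255]

```text
time: 9.35
position: [572.6, 143.6, 124.6]
orientation: [0.187, 0.982, -0.0, -0.0]
force: [-0.5, 0.2, -1.1]
width: 0.689
grasp_force: 30.0
```

```bash
python3 - <<'E'
from h import *
p=grab_frame("wrist");s=state();print(s["time"],s["position"],s["force"],s["ft_torque"])
cv2.imwrite("pics/m6.png",cv2.resize(p["frame"][100:400,120:520,::-1],None,fx=2,fy=2,interpolation=2))
print([pix(p,(573,144.,z)) for z in(112,90)],pix(p,np.append(s["position"][:2],140.)))
E
```

```text
9.4 [572.85025837 143.66625499 125.02286911] [ 0.75153621 -0.36065194 -0.84326966] [-0.02695053 -0.01414131 -0.0061206 ]
[(np.float64(319.9732845367341), np.float64(229.7102030560469)), (np.float64(319.8366813795449), np.float64(219.89721075737043))] (np.float64(319.57867915279945), np.float64(245.65047066917018))
```

View pics/m6.png

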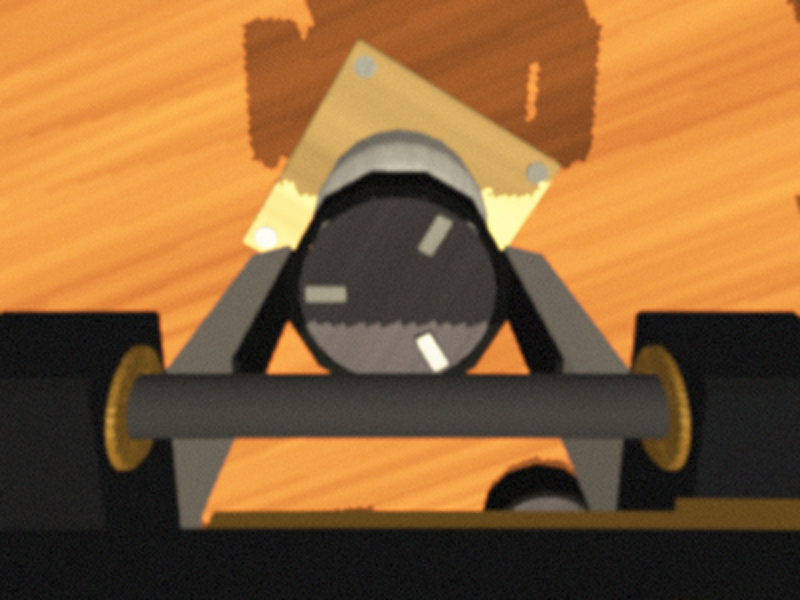

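Call:
apply_moves:
  delta_pos:
    - [0, 0, -0.3]
    - [0, 0, -0.6]
    - [0, 0, -0.8]
    - [0, 0, -1.0]
    - [0, 0, -1.2]
    - [0, 0, -1.3]
    - [0, 0, -1.4]
    - [0, 0, -1.4]
  rotation:
    - [0, 0, 0]
    - [0, 0, 0]
    - [0, 0, 0]
    - [0, 0, 0]
    - [0, 0, 0]
    - [0, 0, 0]
    - [0, 0, 0]
    - [0, 0, 0]
  grip: [255, 255, 255, 255, 255, 255, 255, 255]

```text
time: 10.2
position: [572.2, 143.8, 110.3]
orientation: [0.187, 0.982, -0.0, -0.0]
force: [-0.8, 0.1, -2.0]
width: 0.689
grasp_force: 30.0
```

Call:
apply_moves:
  delta_pos:
    - [0, 0, -0.2]
    - [0, 0, -0.4]
    - [0, 0, -0.6]
    - [0, 0, -0.8]
    - [0, 0, -0.9]
    - [0, 0, -1.0]
    - [0, 0, -1.0]
    - [0, 0, -1.0]
  rotation:
    - [0, 0, 0]
    - [0, 0, 0]
    - [0, 0, 0]
    - [0, 0, 0]
    - [0, 0, 0]
    - [0, 0, 0]
    - [0, 0, 0]
    - [0, 0, 0]
  grip: [255, 255, 255, 255, 255, 255, 255, 255]

```text
time: 11.0
position: [572.4, 143.8, 100.4]
orientation: [0.187, 0.982, -0.0, 0.0]
force: [-0.3, -0.1, -1.8]
width: 0.686
grasp_force: 30.0
```

```bash
cat >>h.py <<'E'
def st():
    s=state();print("t",round(s["time"],2),s["position"].round(1),"F",s["force"].round(1),"M",s["ft_torque"].round(3),"yaw",np.arctan2(*Ro.from_quat(s["orientation"]).as_matrix()[[1,0],0]).round(4),"g",s["grasp_force"].round(1),"q7",s["q"][6].round(2))
E
python3 -c "
from h import *
st();p=grab_frame('top');st();p=grab_frame('top');st()"
```

```text
Traceback (most recent call last):
  File "h.py", line 25, in st
    s=state();print("t",round(s["time"],2),s["position"].round(1),"F",s["force"].round(1),"M",s["ft_torque"].round(3),"yaw",np.arctan2(*Ro.from_quat(s["orientation"]).as_matrix()[[1,0],0]).round(4),"g",s["grasp_force"].round(1),"q7",s["q"][6].round(2))
                                                                                                                                                                                                          ^^^^^^^^^^^^^^^^^^^^^^
AttributeError: 'float' object has no attribute 'round'
```

Call:
apply_moves:
  delta_pos:
    - [0, 0, -0.05]
    - [0, 0, -0.1]
    - [0, 0, -0.15]
    - [0, 0, -0.15]
    - [0, 0, -0.15]
    - [0, 0, -0.15]
    - [0, 0, -0.15]
    - [0, 0, -0.15]
  rotation:
    - [0, 0, 0]
    - [0, 0, 0]
    - [0, 0, 0]
    - [0, 0, 0]
    - [0, 0, 0]
    - [0, 0, 0]
    - [0, 0, 0]
    - [0, 0, 0]
  grip: [255, 255, 255, 255, 255, 255, 255, 255]

```text
time: 11.8
position: [572.3, 143.8, 98.9]
orientation: [0.187, 0.982, -0.0, -0.0]
force: [0.6, -0.6, -1.5]
width: 0.69
grasp_force: 30.0
```

```bash
sed -i 's/s\["grasp_force"\].round(1)/round(s["grasp_force"],1)/' h.py
python3 -c "
from h import *
st()
for i in range(4): grab_frame('top');st()"
```

```text
t 11.8 [572.3 143.8  98.9] F [ 0.6 -0.6 -1.5] M [ 0.009 -0.007 -0.047] yaw 2.7657 g 30.0 q7 1.04
t 11.85 [572.3 143.8  98.9] F [ 0.1  0.4 -1.6] M [0.008 0.009 0.002] yaw 2.7657 g 30.0 q7 1.04
t 11.9 [572.3 143.8  98.9] F [-0.4  0.5 -1.5] M [ 0.012 -0.028 -0.024] yaw 2.7658 g 30.0 q7 1.04
t 11.95 [572.3 143.8  98.9] F [-0.8  0.1 -1.2] M [ 0.01   0.029 -0.031] yaw 2.7658 g 30.0 q7 1.04
t 12.0 [572.3 143.8  98.8] F [-0.   0.7 -1.7] M [-0.03   0.037 -0.045] yaw 2.7657 g 30.0 q7 1.04
```

Call:
apply_moves:
  delta_pos:
    - [0, 0, -0.05]
    - [0, 0, -0.05]
    - [0, 0, -0.05]
    - [0, 0, -0.05]
    - [0, 0, -0.05]
    - [0, 0, -0.05]
    - [0, 0, -0.05]
    - [0, 0, -0.05]
  rotation:
    - [0, 0, 0]
    - [0, 0, -0.06]
    - [0, 0, -0.12]
    - [0, 0, -0.18]
    - [0, 0, -0.24]
    - [0, 0, -0.3]
    - [0, 0, -0.35]
    - [0, 0, -0.35]
  grip: [255, 255, 255, 255, 255, 255, 255, 255]

```text
time: 12.8
position: [572.5, 143.8, 98.5]
orientation: [0.355, 0.935, 0.0, 0.0]
force: [-0.1, -0.3, 1.4]
width: 0.69
grasp_force: 30.0
```

```bash
cat >>h.py <<'E'
def avg(n=6):
    F=[];M=[]
    for i in range(n): grab_frame('top');s=state();F.append(s["force"]);M.append(s["ft_torque"])
    print("avg F",np.mean(F,0).round(2),"M",np.mean(M,0).round(3));st()
E
python3 -c "
from h import *
avg()"
```

```text
avg F [0.64 0.46 1.21] M [ 0.013 -0.115 -0.028]
t 13.1 [572.5 143.9  98.5] F [0.2 0.3 2. ] M [ 0.067 -0.182 -0.014] yaw 2.4164 g 30.0 q7 0.74
```

Call:
apply_moves:
  delta_pos:
    - [0, 0, 0]
    - [0, 0, 0]
    - [0, 0, 0]
    - [0, 0, 0]
    - [0, 0, 0]
    - [0, 0, 0]
    - [0, 0, 0]
    - [0, 0, 0]
  rotation:
    - [0, 0, -0.03]
    - [0, 0, -0.06]
    - [0, 0, -0.09]
    - [0, 0, -0.12]
    - [0, 0, -0.14]
    - [0, 0, -0.16]
    - [0, 0, -0.16]
    - [0, 0, -0.16]
  grip: [255, 255, 255, 255, 255, 255, 255, 255]

```text
time: 13.9
position: [572.3, 143.8, 98.4]
orientation: [0.428, 0.904, -0.0, -0.0]
force: [-0.8, 0.1, 2.7]
width: 0.691
grasp_force: 30.0
```

```bash
python3 -c "
from h import *
avg(3)"
```

```text
avg F [0.11 0.04 2.72] M [-0.018  0.014  0.029]
t 14.05 [572.3 143.8  98.4] F [0.9 0.7 3.1] M [-0.028 -0.026  0.052] yaw 2.256 g 30.0 q7 0.6
```

Call:
apply_moves:
  delta_pos:
    - [0, 0, 0]
    - [0, 0, 0]
    - [0, 0, 0]
    - [0, 0, 0]
    - [0, 0, 0]
    - [0, 0, 0]
    - [0, 0, 0]
    - [0, 0, 0]
  rotation:
    - [0, 0, -0.03]
    - [0, 0, -0.06]
    - [0, 0, -0.09]
    - [0, 0, -0.12]
    - [0, 0, -0.14]
    - [0, 0, -0.15]
    - [0, 0, -0.15]
    - [0, 0, -0.15]
  grip: [255, 255, 255, 255, 255, 255, 255, 255]

```text
time: 14.85
position: [572.3, 143.8, 98.4]
orientation: [0.495, 0.869, -0.0, 0.0]
force: [0.2, -1.0, 2.7]
width: 0.691
grasp_force: 30.0
```

```bash
python3 -c "
from h import *
avg(3)"
```

```text
avg F [ 0.03 -0.08  2.94] M [-0.042 -0.005  0.076]
t 15.0 [572.3 143.8  98.4] F [-0.5 -0.7  2.7] M [-0.055  0.015  0.11 ] yaw 2.1059 g 30.0 q7 0.48
```

Call:
apply_moves:
  delta_pos:
    - [0, 0, 0]
    - [0, 0, 0]
    - [0, 0, 0]
    - [0, 0, 0]
    - [0, 0, 0]
    - [0, 0, 0]
    - [0, 0, 0]
    - [0, 0, 0]
  rotation:
    - [0, 0, -0.02]
    - [0, 0, -0.04]
    - [0, 0, -0.06]
    - [0, 0, -0.08]
    - [0, 0, -0.1]
    - [0, 0, -0.1]
    - [0, 0, -0.1]
    - [0, 0, -0.1]
  grip: [255, 255, 255, 255, 255, 255, 255, 255]

```text
time: 15.8
position: [572.3, 143.8, 98.4]
orientation: [0.538, 0.843, -0.0, -0.0]
force: [-0.2, -0.1, 2.8]
width: 0.688
grasp_force: 30.0
```

```bash
python3 -c "
from h import *
avg(3)"
```

```text
avg F [0.02 0.01 2.8 ] M [-0.035  0.006  0.041]
t 15.95 [572.3 143.8  98.4] F [-0.7  0.3  2.4] M [-0.068  0.016  0.054] yaw 2.0058 g 30.0 q7 0.39
```

Call:
apply_moves:
  delta_pos:
    - [0, 0, 0]
    - [0, 0, 0]
    - [0, 0, 0]
    - [0, 0, 0]
    - [0, 0, 0]
    - [0, 0, 0]
    - [0, 0, 0]
    - [0, 0, 0]
  rotation:
    - [0, 0, -0.02]
    - [0, 0, -0.04]
    - [0, 0, -0.06]
    - [0, 0, -0.08]
    - [0, 0, -0.1]
    - [0, 0, -0.12]
    - [0, 0, -0.12]
    - [0, 0, -0.12]
  grip: [255, 255, 255, 255, 255, 255, 255, 255]

```text
time: 16.75
position: [572.3, 143.8, 98.4]
orientation: [0.587, 0.809, 0.0, 0.0]
force: [-0.5, 0.1, 3.1]
width: 0.692
grasp_force: 30.0
```

```bash
python3 -c "
from h import *
avg(3)"
```

```text
avg F [ 0.63 -0.24  3.16] M [-0.013  0.02   0.034]
t 16.9 [572.3 143.8  98.4] F [ 1.  -0.1  3.4] M [-0.008  0.044  0.009] yaw 1.886 g 30.0 q7 0.29
```

Call:
apply_moves:
  delta_pos:
    - [0, 0, 0]
    - [0, 0, 0]
    - [0, 0, 0]
    - [0, 0, 0]
    - [0, 0, 0]
    - [0, 0, 0]
    - [0, 0, 0]
    - [0, 0, 0]
  rotation:
    - [0, 0, -0.02]
    - [0, 0, -0.04]
    - [0, 0, -0.06]
    - [0, 0, -0.08]
    - [0, 0, -0.1]
    - [0, 0, -0.12]
    - [0, 0, -0.12]
    - [0, 0, -0.12]
  grip: [255, 255, 255, 255, 255, 255, 255, 255]

```text
time: 17.7
position: [572.3, 143.8, 98.4]
orientation: [0.635, 0.773, -0.0, 0.0]
force: [-0.5, -0.3, 2.5]
width: 0.686
grasp_force: 30.0
```

```bash
python3 -c "
from h import *
avg(3)"
```

```text
avg F [-0.14 -0.1   2.88] M [-0.061  0.06   0.023]
t 17.85 [572.3 143.8  98.4] F [-0.6 -0.8  3. ] M [-0.068  0.037  0.058] yaw 1.766 g 30.0 q7 0.19
```

Call:
apply_moves:
  delta_pos:
    - [0, 0, 0]
    - [0, 0, 0]
    - [0, 0, 0]
    - [0, 0, 0]
    - [0, 0, 0]
    - [0, 0, 0]
    - [0, 0, 0]
    - [0, 0, 0]
  rotation:
    - [0, 0, -0.02]
    - [0, 0, -0.04]
    - [0, 0, -0.06]
    - [0, 0, -0.08]
    - [0, 0, -0.1]
    - [0, 0, -0.12]
    - [0, 0, -0.12]
    - [0, 0, -0.12]
  grip: [255, 255, 255, 255, 255, 255, 255, 255]

```text
time: 18.65
position: [572.4, 143.9, 98.3]
orientation: [0.68, 0.733, 0.0, 0.0]
force: [3.2, 1.2, -0.1]
width: 0.691
grasp_force: 30.0
```

```bash
python3 -c "
from h import *
avg(3)"
```

```text
avg F [ 2.16  1.04 -0.63] M [ 0.299 -0.453  0.122]
t 18.8 [572.3 143.9  98.3] F [ 1.8  1.4 -0.7] M [ 0.301 -0.462  0.127] yaw 1.646 g 30.0 q7 0.09
```

Call:
apply_moves:
  delta_pos:
    - [0, 0, 0]
    - [0, 0, -0.01]
    - [0, 0, -0.01]
    - [0, 0, -0.02]
    - [0, 0, -0.02]
    - [0, 0, -0.02]
    - [0, 0, -0.02]
    - [0, 0, -0.02]
  rotation:
    - [0, 0, -0.02]
    - [0, 0, -0.04]
    - [0, 0, -0.06]
    - [0, 0, -0.08]
    - [0, 0, -0.08]
    - [0, 0, -0.08]
    - [0, 0, -0.08]
    - [0, 0, -0.08]
  grip: [255, 255, 255, 255, 255, 255, 255, 255]

```text
time: 19.6
position: [572.3, 143.9, 98.1]
orientation: [0.709, 0.705, 0.0, -0.0]
force: [1.8, 1.5, -1.1]
width: 0.686
grasp_force: 30.0
```

```bash
python3 -c "
from h import *
avg(5)"
```

```text
avg F [ 1.99  2.45 -1.24] M [ 0.645 -0.375  0.216]
t 19.85 [572.2 143.8  98.1] F [ 1.8  2.7 -1.3] M [ 0.69  -0.342  0.214] yaw 1.5658 g 30.0 q7 0.02
```

Call:
apply_moves:
  delta_pos:
    - [0, 0, 0]
    - [0, 0, -0.01]
    - [0, 0, -0.01]
    - [0, 0, -0.02]
    - [0, 0, -0.03]
    - [0, 0, -0.03]
    - [0, 0, -0.03]
    - [0, 0, -0.03]
  rotation:
    - [0, 0, -0.02]
    - [0, 0, -0.04]
    - [0, 0, -0.06]
    - [0, 0, -0.08]
    - [0, 0, -0.1]
    - [0, 0, -0.1]
    - [0, 0, -0.1]
    - [0, 0, -0.1]
  grip: [255, 255, 255, 255, 255, 255, 255, 255]

```text
time: 20.65
position: [572.3, 143.8, 97.9]
orientation: [0.743, 0.669, 0.0, -0.0]
force: [1.6, 3.6, -1.6]
width: 0.69
grasp_force: 29.9
```

```bash
python3 -c "
from h import *
avg(8)"
```

```text
avg F [ 2.41  3.59 -2.17] M [ 0.831 -0.496  0.432]
t 21.05 [572.3 143.8  97.9] F [ 2.5  3.7 -2.6] M [ 0.834 -0.491  0.455] yaw 1.4658 g 29.9 q7 -0.06
```

Call:
apply_moves:
  delta_pos:
    - [0, 0, 0]
    - [0, 0, 0]
    - [0, 0, 0]
    - [0, 0, 0]
    - [0, 0, 0]
    - [0, 0, 0]
    - [0, 0, 0]
    - [0, 0, 0]
  rotation:
    - [0, 0, 0]
    - [0, 0, 0]
    - [0, 0, 0]
    - [0, 0, 0]
    - [0, 0, 0]
    - [0, 0, 0]
    - [0, 0, 0]
    - [0, 0, 0]
  grip: [0, 0, 0, 0, 0, 0, 0, 0]

```text
time: 21.85
position: [572.3, 143.8, 97.9]
orientation: [0.743, 0.669, -0.0, -0.0]
force: [0.3, -0.8, 0.8]
width: 0.997
grasp_force: 0.0
```

```bash
python3 -c "
from h import *
avg(4);print(state()['width'])"
```

```text
avg F [-0.07  0.12  0.13] M [-0.08   0.099  0.006]
t 22.05 [572.3 143.8  97.8] F [ 0.2  0.9 -0.3] M [-0.093  0.124 -0.034] yaw 1.4658 g 0.0 q7 -0.06
1.0010005024559725
```

Zero bias is about 0, so the lid took about 0.43 N m. Now lift clear and check.

Call:
apply_moves:
  delta_pos:
    - [0, 0, 1]
    - [0, 0, 3]
    - [0, 0, 6]
    - [0, 0, 9]
    - [0, 0, 12]
    - [0, 0, 14]
    - [0, 0, 14]
    - [0, 0, 14]
  rotation:
    - [0, 0, 0]
    - [0, 0, 0]
    - [0, 0, 0]
    - [0, 0, 0]
    - [0, 0, 0]
    - [0, 0, 0]
    - [0, 0, 0]
    - [0, 0, 0]
  grip: [0, 0, 0, 0, 0, 0, 0, 0]

```text
time: 22.85
position: [572.3, 143.9, 238.2]
orientation: [0.743, 0.669, 0.0, -0.0]
force: [0.2, 0.3, -0.5]
width: 1.0
grasp_force: 0.0
```

```bash
python3 - <<'E'
from h import *
p=grab_frame("wrist");st()
cv2.imwrite("pics/m7.png",cv2.resize(p["frame"][100:400,120:520,::-1],None,fx=2,fy=2,interpolation=2))
E
```

```text
t 22.9 [571.9 143.8 237.5] F [-0.5  0.5 -0.8] M [-0.069  0.113  0.008] yaw 1.4659 g 0.0 q7 -0.18
```

View pics/m7.png

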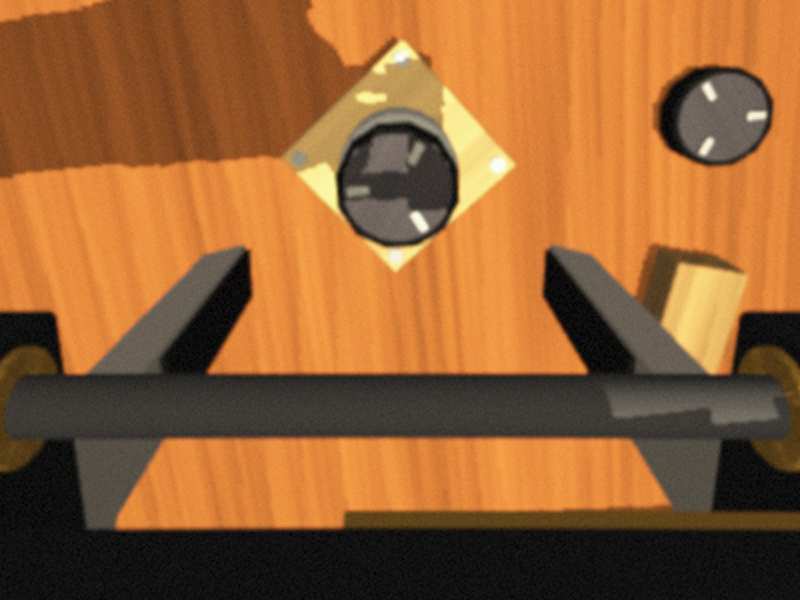

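The lid sits level and centred on the canister at about (398,185) in the crop, with its bars at the angle where I let go. The fingers are clear of it.

```bash
python3 -c "
from plant import *
print(close_job())"
```

```text
the job is handed in; nothing more can be done
None
```

The lid is on the wax canister, screwed clockwise to about 0.43 N m measured at the wrist (the aim was 0.45), and released. The job was handed in at about 23 s, and no verdict came back.

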